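# Feed the filled mould and stamp it through the guard window

## Task

Of the two moulds in the two-lane bench press, one holds sweets and one is empty. With the fingertips, push the feed slide that carries the filled mould fully home by its upright plate, then reach down through that lane's guard window and press its lever fully down, hold it for about a second and let it spring back up, without touching the guard frame. Pick nothing up, and leave the empty mould's lane and everything else as it is.

Things in the scene. Friction and masses are not known exactly. Their poses are not given: they have to be found in the camera images.
- press: Bench press, fixed to the worktop, 240 x 256 x 135 mm (x, y, z). Origin: centre of its underside, on the worktop, midway between its two lanes, under the middle of the windows. x points from its open front (feed side, nearest the robot) to its back, y to the left lane, z up. Lane middles: left y = +56 mm, right y = -56 mm. (At the robot's right a fixed stack of pans, 225 mm across, 610 mm tall, stands at x 0.355, y -0.483 m: go round.)
- guard: The press's fixed guard, not to be touched: a level steel top frame 10 mm thick, top 135 mm above the worktop (the press's highest part), on grey side and back sheets. Origin and axes as the press; spans x -58 to +110, y -128 to +128 mm, but for a window over each lane, 84 mm along x, 92 mm along y. Front open below 113 mm for the slides.
- window_left (a point): Centre of the left lane's window (84 mm along the press's x, 92 mm along its y), at the level of the frame's top, 135 mm above the worktop. Axes as the press.
- window_right (a point): Centre of the right lane's window, likewise.
- pad_left (a point): Middle of the top of the left lever's black square pad (40 x 40 mm), straight under the window's centre and 23 mm below the frame's top while the lever is up. The pad is pressed downward; its middle sinks about 20 mm to the lever's stop. It takes about 3 N to start and 9 N at the stop; a spring returns it.
- pad_right (a point): The same point of the right lever.
- plate_left (a point): Left feed slide's upright push plate: middle of its front face (away from the guard), 94 mm above the worktop, 8 mm below its top. Plate 40 mm wide, 8 mm thick; its black top edge is 44 mm wide and 1 mm proud. It is at the slide's front end and is pushed along the press's +x. The face is 194 mm in front of the press origin when drawn out, 124 mm when home (66 mm clear of the guard).
- plate_right (a point): The same point of the right feed slide.
- slide_left (a joint): Left feed slide: 0 = drawn out (as found), 0.070 m = fully home at its stop under the stamping head; grows as it is pushed along the press's +x. It slides with about 2 N of friction and stays where it is left.
- slide_right (a joint): Right feed slide, likewise.
- lever_left (a joint): Left lever: 0 rad = up at rest, 0.24 rad = fully down at its stop; sprung upward. The stamping head below it moves with it.
- lever_right (a joint): Right lever, likewise.
- mould_filled: Black square plastic mould cup, 80 x 80 x 18 mm, with four rounded sweets in its four hollows; loose in the nest of one of the two feed slides (left or right, it varies). Origin: centre of its underside.
- mould_empty: The same black mould cup with its four hollows empty, in the nest of the other slide. Origin: centre of its underside.
- stamp: Turned wooden stamp, 38 mm across, 55 mm tall, standing loose in front of the press between the two push plates; bystander. Origin: centre of its underside.
- syrup_jar: Small amber jar with a dark lid, 38 mm across, 60 mm tall, loose at the press's left side; bystander. Origin: centre of its underside.
- tub: Round cream-coloured lidded tub, 70 mm across, 51 mm tall, loose, to the left and in front of the press; bystander. Origin: centre of its underside.
- pack_a: Sweet in a clear pack, 65 x 62 x 35 mm, loose at the press's right side; bystander. Origin: centre of its underside.

How it is judged (in metres and radians):
On the way, in this order (a step that is already met when the one before it is completed fails the run):
1. the filled mould's feed slide is fully home (within 4 mm of its stop) (((y of mould_filled in the frame of press above 0 m and value of joint slide_left above 0.066 m) or (y of mould_filled in the frame of press below 0 m and value of joint slide_right above 0.066 m))), for 0.2 s.
2. that lane's lever is pressed down (past 0.2 of 0.24 rad) and held for 0.7 s (((y of mould_filled in the frame of press above 0 m and value of joint lever_left above 0.2 rad) or (y of mould_filled in the frame of press below 0 m and value of joint lever_right above 0.2 rad))), for 0.7 s.
At the end, for the whole second after the job is handed in: The filled mould's slide is still home (past 0.066 m), its lever is back up (below 0.04 rad), the filled mould lies in its nest under the stamping head (within 14 mm along the lane, 12 mm across), the empty mould and its slide are still drawn out (slide below 0.01 m), and its lever is up (((y of mould_filled in the frame of press between 0 and 0.068 m and value of joint slide_left above 0.066 m and value of joint each of lever_left, lever_right below 0.04 rad and value of joint slide_right below 0.01 m and x of mould_filled in the frame of press between -0.014 and 0.014 m and y of mould_filled in the frame of press above 0.044 m and z of mould_filled in the frame of press between 0.012 and 0.024 m and x of mould_empty in the frame of press between -0.086 and -0.054 m and y of mould_empty in the frame of press between -0.068 and -0.044 m) or (y of mould_filled in the frame of press between -0.068 and 0 m and value of joint slide_right above 0.066 m and value of joint each of lever_right, lever_left below 0.04 rad and value of joint slide_left below 0.01 m and x of mould_filled in the frame of press between -0.014 and 0.014 m and y of mould_filled in the frame of press below -0.044 m and z of mould_filled in the frame of press between 0.012 and 0.024 m and x of mould_empty in the frame of press between -0.086 and -0.054 m and y of mould_empty in the frame of press between 0.044 and 0.068 m))); the robot touches nothing.
It fails at once if the guard is touched by the robot (contact force between any of the fingers, the arm and guard above 0.5 N).
It fails at once if the lever is pressed before the slide is home ((y of mould_filled in the frame of press above 0 m and value of joint lever_left above 0.08 rad and value of joint slide_left below 0.06 m) or (y of mould_filled in the frame of press below 0 m and value of joint lever_right above 0.08 rad and value of joint slide_right below 0.06 m)).
It fails at once if the empty mould's slide is moved by more than 10 mm or its lever is pressed ((y of mould_filled in the frame of press above 0 m and (value of joint slide_right above 0.01 m or value of joint lever_right above 0.06 rad)) or (y of mould_filled in the frame of press below 0 m and (value of joint slide_left above 0.01 m or value of joint lever_left above 0.06 rad))).
It fails at once if a mould is lifted or tipped out of its nest (height (world z) of any of mould_filled, mould_empty above 0.034 m).
It fails at once if a bystander is moved by more than 25 mm, lifted or knocked over (distance of any of stamp, syrup_jar, tub, pack_a from where it was at the start of the episode above 0.025 m or angle between any of stamp, syrup_jar, tub, pack_a's own z axis and vertical above 0.5 rad).
It also fails if it takes over 54 s, if anything falls off the work surface, if the arm or the gripper's body presses on something with over 40 N, if the wrist force passes 120 N, or if a joint passes its speed limit or range.

## Robot

A 6-joint arm with a two-finger parallel gripper is mounted at the origin on a cart in front of the work surface, level with it; the furniture and walls round the work are solid. World frame = base frame: x ahead of the robot, y to its left, z up, the work surface at z = 0. Lengths are in mm, angles in rad, forces in N, time in s.
With the tool pointing down it reaches from about 275 to 1000 mm from the base axis. Payload 8.4 kg.
Tool frame: the origin (TCP) lies at the centre of the arm's flange, where the gripper is bolted on; the fingertips stand r.tip_extent ahead of it and the grasp point (between the pads) lies 155 mm ahead of it (r.tip_extent is the distance from the TCP to the fingertips, in mm); z points along the fingers, y is the direction in which the jaws open and shut (so a half turn about z gives the same grasp; the last joint's range is limited). The gripper opens to 85 mm and grips with 20 to 120 N. Pads are 22 mm wide; open, the fingers measure 114 mm over their backs; the gripper's body (76 mm by 85 mm) begins 54 mm behind the grasp point. The pads swing forward as they close: fully open they stand 13 mm farther back than shut.
Start: joints at [1.329, 0.353, 1.633, -0, 1.155, -0.002], TCP at [148.441, 607.12, 404.681] pointing down, gripper open.
Joint ranges: [-2.63, 2.63], [-0.92, 2.1], [0.06, 2.66], [-1.3, 4.44], [0, 2.69], [-3.02, 3.02]. Speed limits (rad/s): [2.22, 2.22, 2.79, 3.14, 3.14, 3.14].

## Interface

Orientations are given as [roll, pitch, yaw] about the fixed x, y, z axes, in that order (R = Rz(yaw) Ry(pitch) Rx(roll)).
In Python, from rig import sense, grab_frame, job, r gives the robot as it stands. The module is installed in compiled form; this text tells all that it offers.
- The arm moves only by the shell command python3 -m creep 'ROWS' [FORCE]. ROWS is JSON, a list of rows, each a list of 7 numbers: the turn, a rotation vector about the tool's x, y, z in rad, then the shift along the tool's x, y, z in mm, then the closure, from 0 (fully open) to 1 (shut). In form: [[wx, wy, wz, dx, dy, dz, fingers], ...]. A call has 1 to 10 rows; each row shifts and turns the pose as measured when the row begins, along the tool's axes as they then stand; what a row does not reach is not made up. A row lasts 1/12 s, in which the tool goes at most 41.7 mm and 7.16 degrees, less where a joint would pass 70% of its speed; a pose out of reach is approached as far as the arm can. A call with a gripper value outside its range is refused whole. The fingers move at their own pace and stop on an object; FORCE is the grip in N (left out, the last holds). Time passes only in rows, so rows that do not move let the fingers close. It gives the time, the measured TCP pose, the force and the opening at its end, in the units of the state.
- sense(): the state, without advancing time (a new reading comes with each control period).
- grab_frame(name): name is "scene" or "top" or "wrist"; returns a dict with "color" (384x512x3 uint8, red, green, blue), "mtx" (3x3 intrinsics, pixels), "T" (4x4, takes a point from camera to world coordinates). Camera axes: x right, y down, z forward; pixel columns grow to the right and rows downward; lengths in mm; the calibration is good to about 2 mm. A picture is of the moment at which its call begins. There is no depth.
- job.sign_off(): hands the job in, once; it reports no verdict.
The state is a dict: "clock": time; "qpos": joint angles; "qvel": joint speeds; "joint_efforts": joint torques, N m; "eef_pos": TCP position; "tcp_rot": TCP orientation; "contact_force": force on the tool from outside, world axes, zero at the start; "wrist_torque": the same for the moment, N m; "opening": opening from 0.0 (shut) to 1.0 (fully open).
Only numpy, scipy, OpenCV 4.12 (cv2) and the standard library are available. Lean on these libraries where they do the work, as an engineer would, in place of code of your own. Each camera call takes 0.05 s, during which the arm holds its last target.

## Working session

There is one attempt and no reset: what is moved stays moved. The work goes in short steps, Python scripts to look and compute and a shell command to move; the robot and the scene stay as the last step left them, time stands still between calls to the robot, and variables do not carry over. Pictures are saved under pics/ and viewed, and the job is handed in when it is done.

```bash
mkdir -p pics
python3 - <<'E'
from rig import sense, grab_frame, job, r
import cv2,numpy as np
np.set_printoptions(precision=3,suppress=True)
s=sense();print(s, r.tip_extent)
for n in("scene","top","wrist"):
    f=grab_frame(n);cv2.imwrite(f"pics/{n}0.png",f["color"][:,:,::-1]);print(n,f["mtx"],f["T"])
E
```

```text
{'clock': 0.0, 'qpos': array([ 1.329,  0.354,  1.634,  0.   ,  1.155, -0.002]), 'qvel': array([ 0.001,  0.002,  0.001,  0.001,  0.   , -0.002]), 'joint_efforts': array([  0.002, -60.525, -34.208,   0.   ,   0.009,  -0.   ]), 'eef_pos': array([148.395, 606.886, 403.979]), 'tcp_rot': array([-3.14 , -0.   ,  2.902]), 'contact_force': array([0.604, 0.161, 0.834]), 'wrist_torque': array([-0.008,  0.005, -0.046]), 'opening': 0.9992148539639665} 173.4
scene [[363.242   0.    260.831]
 [  0.    363.242 193.911]
 [  0.      0.      1.   ]] [[   0.468   -0.651    0.598  -76.092]
 [  -0.884   -0.344    0.318 -297.68 ]
 [  -0.001   -0.677   -0.736  916.76 ]
 [   0.       0.       0.       1.   ]]
top [[420.156   0.    253.266]
 [  0.    420.156 188.336]
 [  0.      0.      1.   ]] [[  -0.007   -0.989    0.15   378.216]
 [  -1.       0.004   -0.018   87.532]
 [   0.017   -0.15    -0.988 1415.74 ]
 [   0.       0.       0.       1.   ]]
wrist [[267.361   0.    252.104]
 [  0.    267.361 188.197]
 [  0.      0.      1.   ]] [[  0.239   0.935   0.264  80.885]
 [  0.971  -0.229  -0.066 622.258]
 [ -0.001   0.272  -0.962 373.088]
 [  0.      0.      0.      1.   ]]
```

View pics/scene0.png

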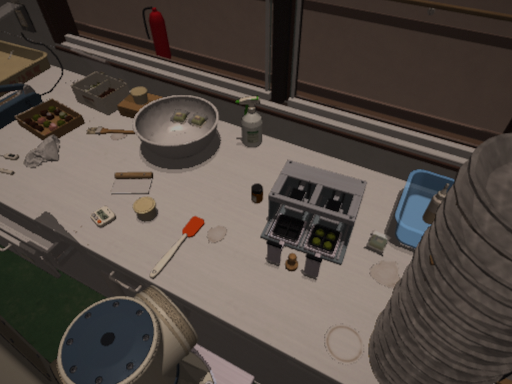

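View pics/top0.png

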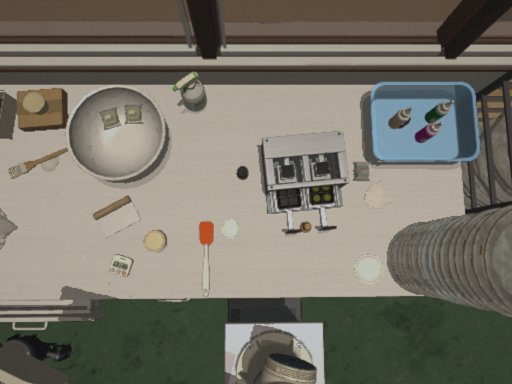

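View pics/wrist0.png

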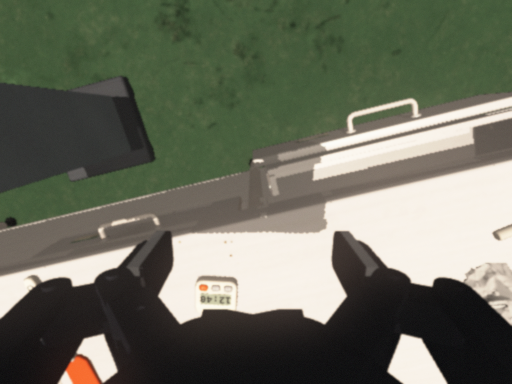

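The filled mould is in the right lane: green sweets at top (321,195) and scene (323,238). Next I'll zoom in to take measurements.

Run:
```python
import cv2,numpy as np
a=cv2.imread("pics/top0.png")[120:245,225:385];b=cv2.imread("pics/scene0.png")[155:285,230:390]
cv2.imwrite("pics/tz.png",cv2.resize(a,None,fx=5,fy=5,interpolation=cv2.INTER_CUBIC)[:600])
cv2.imwrite("pics/sz.png",cv2.resize(b,None,fx=4.6,fy=4.6,interpolation=cv2.INTER_CUBIC)[:600])
```

```text
(no output)
```

View pics/tz.png

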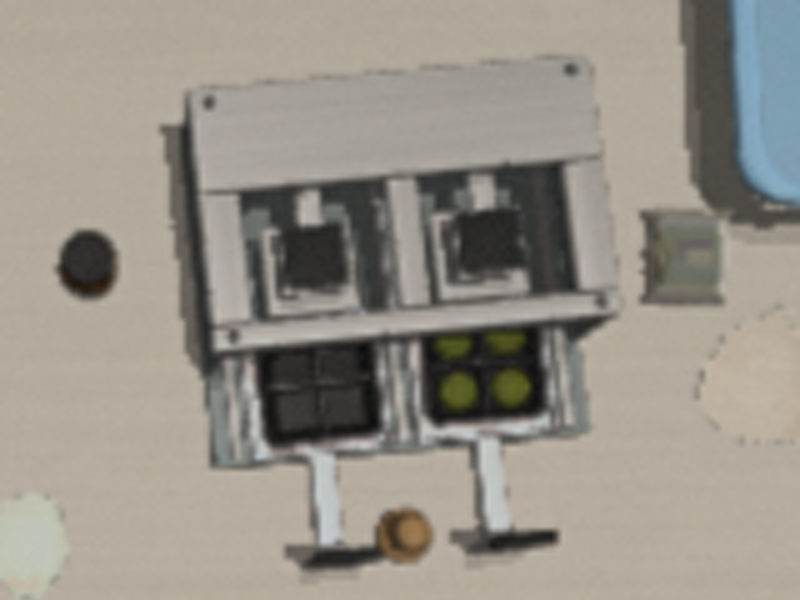

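View pics/sz.png

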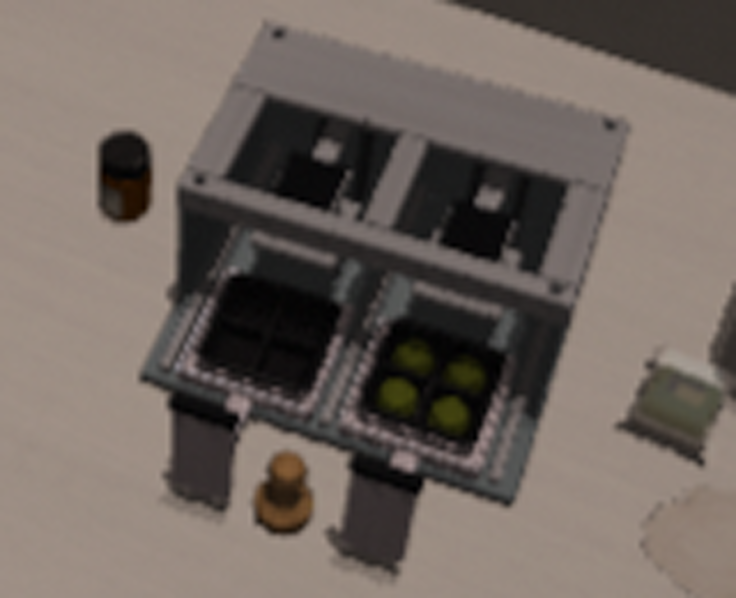

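Both views show the four guard screws, the black pads and the plate tops. I'll triangulate these.

```bash
cat > h.py <<'E'
import numpy as np,cv2
def ray(f,uv):
    d=f["T"][:3,:3]@np.linalg.inv(f["mtx"])@[uv[0],uv[1],1];return f["T"][:3,3],d/np.linalg.norm(d)
def onz(f,uv,z):
    o,d=ray(f,uv);return o+d*(z-o[2])/d[2]
def tri(rs):
    A=sum(np.eye(3)-np.outer(d,d) for o,d in rs);b=sum((np.eye(3)-np.outer(d,d))@o for o,d in rs)
    p=np.linalg.solve(A,b);return p,max(np.linalg.norm((np.eye(3)-np.outer(d,d))@(p-o)) for o,d in rs)
def proj(f,p):
    c=f["T"][:3,:3].T@(np.array(p)-f["T"][:3,3]);q=f["mtx"]@c;return q[:2]/q[2]
E
python3 - <<'E'
from rig import grab_frame
from h import *
np.set_printoptions(precision=1,suppress=True)
t=grab_frame("top");s=grab_frame("scene")
Z=lambda p,k,o:((np.array(p)+.5)/k-.5+o)
T=lambda p:Z(p,5,[225,120]);S=lambda p:Z(p,4.6,[230,155])
pts={'BL':((208,102),(279,34)),'BR':((571,69),(610,125)),'FR':((601,301),(557,289)),'FL':((234,337),(199,179)),
'padR':((489,241),(478,228)),'padL':((315,258),(312,180)),
'plR_l':((452,541),(356,458)),'plR_r':((557,535),(424,482)),'stampTop':((408,527),(288,463)),
'filled':((484,372),(434,385)),'empty':((320,392),(265,340))}
P={}
for k,(a,b) in pts.items():
    p,e=tri([ray(t,T(a)),ray(s,S(b))]);P[k]=p;print(k,p,round(e,1),'top@z135',onz(t,T(a),135)[:2],'sc@135',onz(s,S(b),135)[:2])
c=(P['BL']+P['BR']+P['FR']+P['FL'])/4
print(c,[np.degrees(np.arctan2(*(P[a]-P[b])[[1,0]])) for a,b in(('BL','FL'),('BR','FR'))],np.degrees(np.arctan2(*(P['BL']-P['BR'])[[1,0]]))-90,np.degrees(np.arctan2(*(P['FL']-P['FR'])[[1,0]]))-90)
print([np.linalg.norm(P[a]-P[b]) for a,b in(('BL','FL'),('BR','FR'),('BL','BR'),('FL','FR'))])
E
```

```text
BL [727.1  22.6 132.2] 0.0 top@z135 [726.4  22.7] sc@135 [724.2  21.5]
BR [ 747.9 -207.3  132.7] 0.2 top@z135 [ 747.3 -207. ] sc@135 [ 745.3 -207.3]
FR [ 599.  -220.6  132.2] 0.2 top@z135 [ 598.6 -220.1] sc@135 [ 596.5 -220.7]
FL [576.6   8.8 135.3] 0.5 top@z135 [577.    8.4] sc@135 [576.5   9.3]
padR [ 642.3 -156.9  109.6] 0.8 top@z135 [ 636.8 -151.5] sc@135 [ 620.3 -162. ]
padL [631.9 -45.9 108.7] 0.7 top@z135 [626.4 -42.7] sc@135 [609.3 -54.6]
plR_l [ 459.3 -142.    79.2] 11.2 top@z135 [ 450.5 -123. ] sc@135 [ 429.9 -161. ]
plR_r [ 456.  -195.2   99.3] 0.2 top@z135 [ 453.8 -187.3] sc@135 [ 432.9 -199.8]
stampTop [ 465.1 -109.5   45. ] 0.4 top@z135 [459.2 -96.3] sc@135 [ 409.4 -129.2]
filled [ 568.9 -165.2   34.5] 1.2 top@z135 [ 554.4 -145.8] sc@135 [ 496.1 -181.1]
empty [555.3 -54.1  30.2] 1.0 top@z135 [542.5 -44.2] sc@135 [480.1 -82.1]
[662.7 -99.1 133.1] [np.float64(5.234192886117436), np.float64(5.10980498171441)] 5.154026880775604 5.572415287787862
[np.float64(151.16985440046), np.float64(149.45625471953267), np.float64(230.78975695374712), np.float64(230.48898204456395)]
```

```bash
python3 -m creep '[[0,0,-0.11,0,0,0,1],[0,0,-0.11,0,0,0,1],[0,0,-0.11,0,0,0,1],[0,0,0,0,0,0,1]]' 40
cat > st.py <<'E'
from rig import sense
import numpy as np
np.set_printoptions(precision=2,suppress=True)
from scipy.spatial.transform import Rotation as Ro
O=np.array([636.8,-101.5,0]);Y=np.radians(5.25)
s=sense();R=Ro.from_euler('xyz',s["tcp_rot"]).as_matrix()
Rp=Ro.from_euler('z',Y).as_matrix()
p=Rp.T@(s["eef_pos"]-O)
print(s["clock"],"eef",s["eef_pos"],"rot",s["tcp_rot"],"press",p,"F(press)",Rp.T@s["contact_force"],"open",s["opening"],"q",s["qpos"])
for n,t in(("front",[-220,-56,258]),("window",[0,-56,330])):
    print(n,"tool shift",R.T@Rp@(np.array(t)-p))
Rd=Rp@np.diag([-1,1,-1]);print("rotvec",Ro.from_matrix(R.T@Rd).as_rotvec())
E
python3 st.py
```

```text
clock: 0.58
eef_pos: [148.4, 606.8, 403.7]
tcp_rot: [-3.14, -0.001, -3.038]
contact_force: [0.3, 0.1, 0.1]
opening: 0.454
0.5833 eef [148.36 606.83 403.67] rot [-3.14 -0.   -3.04] press [-421.57  750.06  403.67] F(press) [0.27 0.05 0.06] open 0.45401785579273923 q [ 1.33  0.35  1.63 -0.    1.16 -0.35]
front tool shift [-191.82 -808.19  147.  ]
window tool shift [-411.76 -811.     74.86]
rotvec [-0.   -0.    0.01]
```

```bash
python3 -m creep '[[0,0,0.01,-9,-38,0,1],[0,0,0,-9,-40,0,1],[0,0,0,-9,-40,0,1],[0,0,0,-9,-40,0,1],[0,0,0,-9,-40,0,1],[0,0,0,-9,-40,0,1],[0,0,0,-9,-40,0,1],[0,0,0,-9,-40,0,1],[0,0,0,-9,-40,0,1],[0,0,0,-9,-40,0,1]]';python3 st.py
```

```text
clock: 1.42
eef_pos: [267.8, 214.0, 401.4]
tcp_rot: [3.139, 0.002, -3.078]
contact_force: [0.8, -0.1, -0.1]
opening: 0.001
1.4167 eef [267.8  214.04 401.42] rot [ 3.14  0.   -3.08] press [-338.57  347.98  401.42] F(press) [ 0.83 -0.22 -0.08] open 0.0014631092284579281 q [ 0.67 -0.11  2.18  0.    1.07 -0.97]
front tool shift [-129.63 -400.9   142.51]
window tool shift [-349.68 -394.5    70.94]
rotvec [ 0.    0.   -0.03]
```

```bash
python3 -m creep '[[0,0,-0.03,-11,-40,4,1],[0,0,0,-11,-40,4,1],[0,0,0,-11,-40,4,1],[0,0,0,-11,-40,4,1],[0,0,0,-11,-40,4,1],[0,0,0,-11,-40,4,1],[0,0,0,-11,-40,4,1],[0,0,0,-11,-40,4,1],[0,0,0,-11,-40,4,1],[0,0,0,0,0,0,1]]';python3 st.py
python3 - <<'E'
from rig import grab_frame
import cv2
for n in("wrist","scene"):
    cv2.imwrite(f"pics/{n}1.png",grab_frame(n)["color"][:,:,::-1])
E
```

```text
clock: 2.25
eef_pos: [390.1, -145.6, 368.9]
tcp_rot: [3.14, 0.018, -3.091]
contact_force: [0.0, 0.4, 0.1]
opening: 0.001
2.25 eef [ 390.14 -145.58  368.89] rot [ 3.14  0.02 -3.09] press [-249.66  -21.32  368.89] F(press) [0.04 0.36 0.06] open 0.0009245465752792101 q [-0.36  0.06  2.1   0.01  0.97 -1.99]
front tool shift [-29.05 -33.59 111.38]
window tool shift [-250.13  -24.41   43.4 ]
rotvec [ 0.    0.02 -0.04]
```

View pics/wrist1.png

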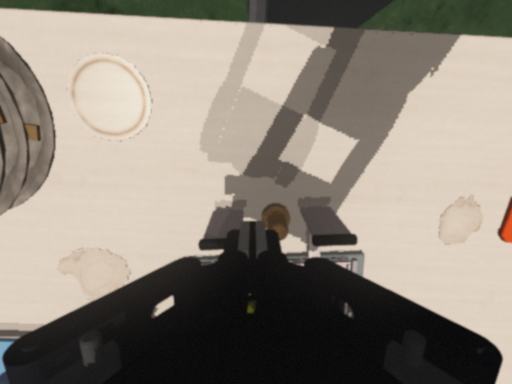

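View pics/scene1.png

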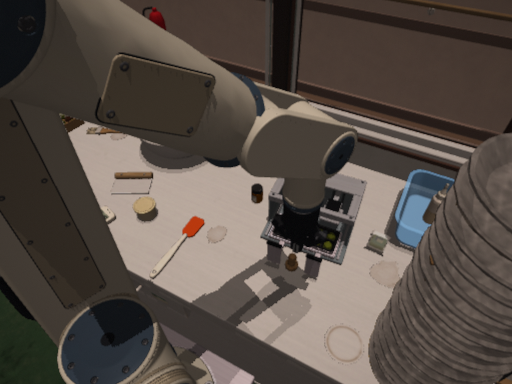

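The wrist view shows both push plates, at (222,225) right and (328,222) left, with the stamp between them and the closed fingertips near (252,240). I'll check the model by projecting its points.

Run:
```python
from rig import grab_frame,sense
from h import *
from scipy.spatial.transform import Rotation as Ro
np.set_printoptions(precision=1,suppress=True)
f=grab_frame("wrist");s=sense();R=Ro.from_euler('xyz',s["tcp_rot"]).as_matrix()
tip=s["eef_pos"]+R@[0,0,173.4]
im=f["color"][:,:,::-1].copy()
Rp=Ro.from_euler('z',np.radians(5.25)).as_matrix();O=np.array([636.8,-101.5,0])
L=[tip]+[s["eef_pos"]+R@[x,y,173.4] for x,y in((11,0),(-11,0),(11,10),(11,-10))]+[O+Rp@p for p in([-195,-34,101],[-195,-78,101],[-195,34,101],[-195,78,101],[-194,-56,60])]
k=3;c=cv2.resize(im[170:300,150:400],None,fx=k,fy=k,interpolation=cv2.INTER_CUBIC)
for p in L:
    q=proj(f,p);print(p,q);cv2.circle(c,tuple(int(v) for v in (q-[150,170])*k),3,(0,0,255),-1)
cv2.imwrite("pics/w1z.png",np.clip(c*1.5,0,255).astype(np.uint8))
```

```text
[ 390.5 -139.5  195.1] [256. 236.]
[ 379.5 -140.1  195. ] [256.  218.4]
[ 401.5 -138.9  195.3] [256.  252.9]
[ 378.9 -130.1  195. ] [273.5 218.3]
[ 380.  -150.1  194.9] [238.5 218.5]
[ 445.7 -153.2  101. ] [237.1 242.5]
[ 449.8 -197.   101. ] [192.3 244.3]
[439.5 -85.5 101. ] [306.7 239.8]
[435.5 -41.7 101. ] [351.8 238. ]
[ 448.7 -175.    60. ] [219.5 226.6]
```

View pics/w1z.png

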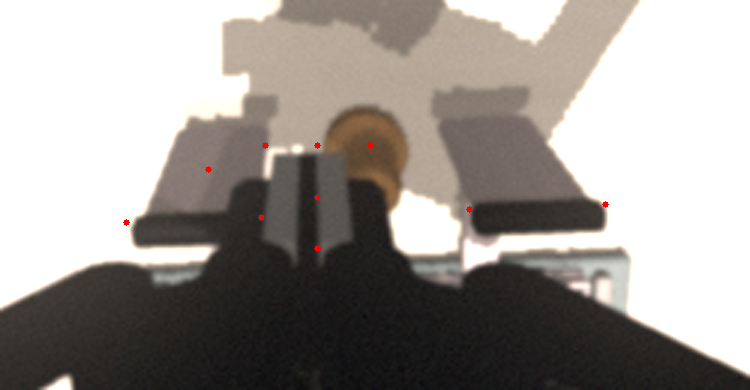

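The projections agree to about 2 mm. Now I'll straighten the tool, centre it on the right lane and descend in front of the plate.

```bash
python3 -m creep '[[0,0.02,-0.04,0,-17,5,1],[0,0,0,0,-17,20,1],[0,0,0,0,0,25,1],[0,0,0,0,0,25,1],[0,0,0,0,0,25,1],[0,0,0,0,0,10,1],[0,0,0,0,0,0,1]]';python3 st.py
```

```text
clock: 2.98
eef_pos: [389.4, -165.0, 257.6]
tcp_rot: [3.138, -0.001, -3.044]
contact_force: [-0.5, -1.0, -0.5]
opening: -0.002
2.9833 eef [ 389.42 -164.96  257.6 ] rot [ 3.14 -0.   -3.04] press [-252.15  -40.56  257.6 ] F(press) [-0.61 -0.99 -0.45] open -0.002326193680009053 q [-0.41  0.27  2.17  0.    0.7  -2.08]
front tool shift [-32.06 -15.62  -0.49]
window tool shift [-251.99  -16.56  -72.7 ]
rotvec [ 0.   -0.    0.01]
```

```bash
python3 -m creep '[[0,0,0.01,0,-8,0,1],[0,0,0,-10,-8,0,1],[0,0,0,-15,0,0,1],[0,0,0,-10,0,0,1],[0,0,0,0,0,0,1]]';python3 st.py;python3 - <<'E'
from rig import grab_frame
import cv2
im=grab_frame("wrist")["color"][:,:,::-1]
cv2.imwrite("pics/w2.png",cv2.resize(cv2.convertScaleAbs(im[150:320,130:400],alpha=1.5),None,fx=2.9,fy=2.9))
E
```

```text
clock: 3.4
eef_pos: [429.7, -176.5, 261.4]
tcp_rot: [3.139, 0.003, -3.053]
contact_force: [-0.2, -0.1, -0.6]
opening: -0.004
3.4 eef [ 429.7  -176.51  261.37] rot [ 3.14  0.   -3.05] press [-213.1   -55.75  261.37] F(press) [-0.23 -0.05 -0.59] open -0.003544994223212028 q [-0.39  0.31  2.09  0.    0.74 -2.06]
front tool shift [ 6.91 -0.28  3.35]
window tool shift [-213.28    0.55  -68.07]
rotvec [ 0.  0. -0.]
```

View pics/w2.png

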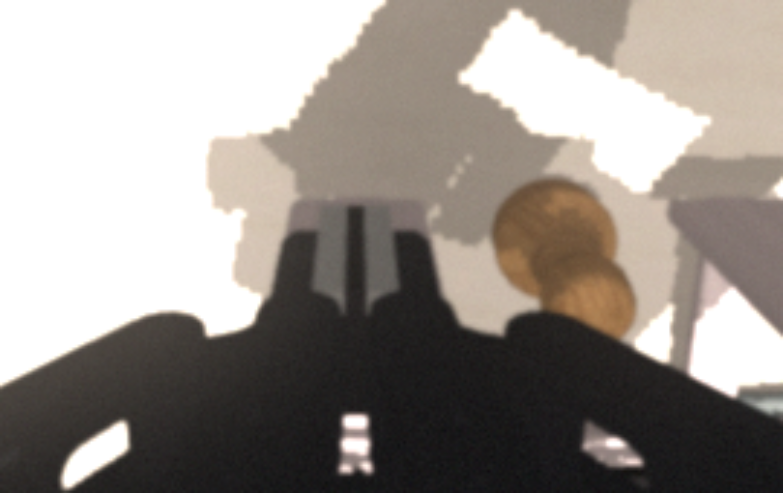

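The fingers are centred on the plate (fingers at 356, plate at 360). Starting the push.

```bash
python3 -m creep '[[0,0,0,-3,0,3,1],[0,0,0,-4,0,0,1],[0,0,0,-6,0,0,1],[0,0,0,-6,0,0,1],[0,0,0,-6,0,0,1],[0,0,0,-6,0,0,1],[0,0,0,-6,0,0,1]]';python3 st.py
```

```text
clock: 4.03
eef_pos: [466.2, -173.0, 258.6]
tcp_rot: [3.138, -0.002, -3.053]
contact_force: [-2.6, -0.9, 2.3]
opening: 0.002
4.0333 eef [ 466.17 -172.97  258.6 ] rot [ 3.14 -0.   -3.05] press [-176.45  -55.56  258.6 ] F(press) [-2.7  -0.62  2.31] open 0.0023194333441032724 q [-0.36  0.36  2.02  0.    0.76 -2.02]
front tool shift [43.55 -0.58  0.69]
window tool shift [-176.3     0.37  -71.77]
rotvec [ 0. -0. -0.]
```

```bash
python3 -m creep '[[0,0,0,-6,0,0,1],[0,0,0,-6,0,0,1],[0,0,0,-6,0,0,1],[0,0,0,-6,0,0,1],[0,0,0,-4,0,0,1],[0,0,0,-3,0,0,1],[0,0,0,-2,0,0,1],[0,0,0,-2,0,0,1]]';python3 st.py
```

```text
clock: 4.7
eef_pos: [506.0, -169.2, 258.1]
tcp_rot: [3.138, -0.002, -3.052]
contact_force: [-2.8, -1.6, 1.4]
opening: -0.0
4.7 eef [ 506.   -169.2   258.13] rot [ 3.14 -0.   -3.05] press [-136.45  -55.45  258.13] F(press) [-2.91 -1.34  1.44] open -8.004815833501254e-05 q [-0.33  0.4   1.95  0.    0.8  -1.99]
front tool shift [83.55 -0.76  0.33]
window tool shift [-136.27    0.03  -72.21]
rotvec [ 0. -0. -0.]
```

```bash
python3 -m creep '[[0,0,0,-2,0,0,1],[0,0,0,-2,0,0,1],[0,0,0,-2,0,0,1]]';python3 st.py|cut -c1-260;python3 -m creep '[[0,0,0,-2,0,0,1],[0,0,0,-2,0,0,1]]';python3 st.py|cut -c1-260
```

```text
clock: 4.95
eef_pos: [508.5, -168.8, 257.4]
tcp_rot: [3.136, -0.014, -3.051]
contact_force: [-9.7, -3.0, 6.7]
opening: 0.001
4.95 eef [ 508.52 -168.79  257.45] rot [ 3.14 -0.01 -3.05] press [-133.9   -55.27  257.45] F(press) [-9.93 -2.1   6.73] open 0.00110715908036883 q [-0.32  0.41  1.94 -0.    0.81 -1.98]
front tool shift [86.1  -0.83  0.66]
window tool shift [-132.86   -0.19  -74.44]
rotvec [ 0.01 -0.01 -0.  ]
clock: 5.12
eef_pos: [509.8, -168.6, 257.1]
tcp_rot: [3.135, -0.022, -3.051]
contact_force: [-10.0, -2.1, 7.8]
opening: 0.003
5.1167 eef [ 509.79 -168.65  257.07] rot [ 3.14 -0.02 -3.05] press [-132.63  -55.24  257.07] F(press) [-10.16  -1.16   7.81] open 0.0029688443082207037 q [-0.32  0.41  1.93 -0.    0.82 -1.98]
front tool shift [87.37 -0.82  1.01]
window tool shift [-130.97   -0.19  -75.86]
rotvec [ 0.01 -0.02 -0.  ]
```

The force rose from 3 N to 10 N at the expected position, so the slide is on its stop. I'll hold briefly, back off, rise and look.

```bash
python3 -m creep '[[0,0,0,-1,0,0,1],[0,0,0,-1,0,0,1],[0,0,0,5,0,0,1],[0,-0.02,0,15,0,0,1],[0,0,0,15,0,0,1],[0,0,0,15,0,-25,1],[0,0,0,10,0,-35,1],[0,0,0,0,0,-20,1],[0,0,0,0,0,0,1]]';python3 st.py;python3 - <<'E'
from rig import grab_frame
import cv2
im=grab_frame("wrist")["color"][:,:,::-1]
cv2.imwrite("pics/w3.png",cv2.convertScaleAbs(im,alpha=1.5))
for n in("top","scene"):cv2.imwrite(f"pics/{n}3.png",grab_frame(n)["color"][:,:,::-1])
a=cv2.imread("pics/top3.png")[120:245,225:385];b=cv2.imread("pics/scene3.png")[155:285,230:390]
cv2.imwrite("pics/z3.png",cv2.resize(cv2.hconcat([a[:125],b[:125]]),None,fx=2.5,fy=2.5))
E
```

```text
clock: 5.87
eef_pos: [448.2, -174.3, 338.7]
tcp_rot: [3.133, -0.002, -3.052]
contact_force: [0.6, 0.5, -0.1]
opening: -0.001
5.8667 eef [ 448.21 -174.27  338.67] rot [ 3.13 -0.   -3.05] press [-194.46  -55.21  338.67] F(press) [ 0.68  0.43 -0.05] open -0.0014126096203085773 q [-0.38  0.21  2.    0.01  0.94 -2.04]
front tool shift [25.34 -1.5  80.72]
window tool shift [-194.48   -0.53    8.18]
rotvec [ 0.01 -0.   -0.  ]
```

View pics/w3.png

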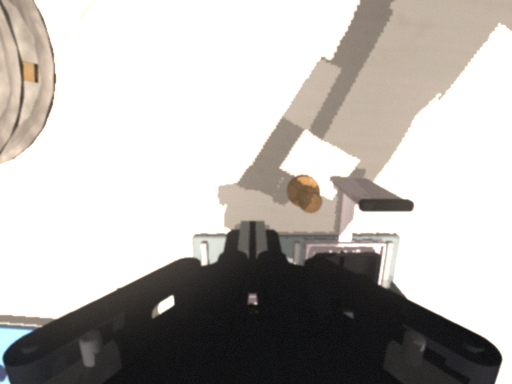

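View pics/z3.png

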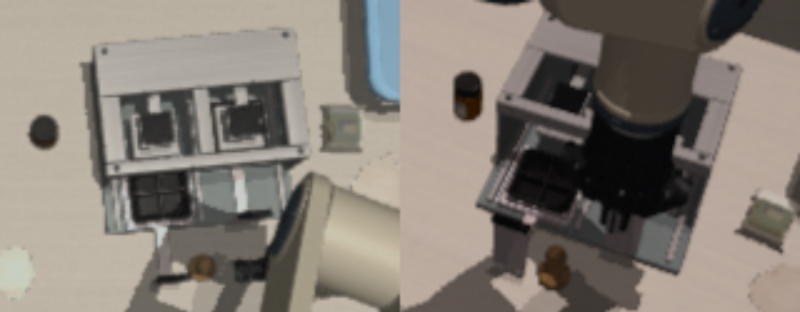

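The slide is home, and the empty lane and stamp are unmoved. I'll check the plate position, and work out the width of the closed fingers 43 mm above the tips from the wrist silhouette.

Run:
```python
from rig import grab_frame,sense
from h import *
from scipy.spatial.transform import Rotation as Ro
np.set_printoptions(precision=1,suppress=True)
f=grab_frame("wrist");t=grab_frame("top");s=sense();R=Ro.from_euler('xyz',s["tcp_rot"]).as_matrix()
im=t["color"].astype(int).sum(2)
m=(im[200:212,312:345]<130).astype(np.uint8)
print(m)
n,l,st,ce=cv2.connectedComponentsWithStats(m)
Rp=Ro.from_euler('z',np.radians(5.25)).as_matrix();O=np.array([636.8,-101.5,0])
for i in range(1,n):
  if st[i,4]>8:
    print(st[i],Rp.T@(onz(t,ce[i]+[312,200],102)-O))
for uv in((8,352),(100,305),(190,260),(215,255),(226,252),(240,224),(315,258),(400,305),(495,352)):
    o,d=ray(f,uv);o=R.T@(o-s["eef_pos"]);d=R.T@d
    print(uv,[ (o+d*(x-o[0])/d[0])[1:] for x in(14,0,-14)])
```

```text
[[0 0 0 0 0 0 0 0 0 0 0 0 0 0 0 0 0 0 0 0 0 0 0 0 0 0 0 0 1 1 1 1 0]
 [0 0 0 0 0 0 0 0 0 0 0 0 0 0 0 0 0 0 0 0 0 0 0 0 0 0 0 0 1 1 1 1 0]
 [0 0 0 0 0 0 0 0 0 0 0 0 0 0 0 0 0 0 0 0 0 0 0 0 0 0 0 0 1 1 1 0 0]
 [0 0 0 0 0 0 0 0 0 0 0 0 0 0 0 0 0 0 0 0 0 0 0 0 0 0 0 1 1 1 1 0 0]
 [0 0 0 0 0 0 0 0 0 0 0 0 0 0 0 0 0 0 0 0 0 0 0 0 0 0 1 1 1 1 1 0 0]
 [0 0 0 0 0 0 0 0 0 0 0 1 1 1 1 1 1 1 1 1 1 0 0 0 0 0 1 1 1 1 0 0 0]
 [0 0 0 0 0 0 0 0 1 1 1 1 1 1 1 1 1 0 0 0 0 0 0 0 0 0 1 1 1 1 0 0 0]
 [0 0 0 0 0 0 0 0 0 1 1 1 1 1 0 0 0 0 0 0 0 0 0 0 0 1 1 1 1 1 0 0 0]
 [0 0 0 0 0 0 0 0 0 0 0 0 0 0 0 0 0 0 0 0 0 0 0 0 0 1 1 1 1 0 0 0 0]
 [0 0 0 0 0 0 0 0 0 0 0 0 0 0 0 0 0 0 0 0 0 0 0 0 0 1 1 1 1 0 0 0 0]
 [0 0 0 0 0 0 0 0 0 0 0 0 0 0 0 0 0 0 0 0 0 0 0 0 0 1 1 1 0 0 0 0 0]
 [0 0 0 0 0 0 0 0 0 0 0 0 0 0 0 0 0 0 0 0 0 0 0 0 1 1 1 1 0 0 0 0 0]]
[24  0  8 12 48] [-123.9  -95.7  102. ]
[ 8  5 13  3 24] [-120.5  -50.5  102. ]
(8, 352) [array([-59.8,  81.2]), array([-74.6,  94.1]), array([-89.5, 107. ])]
(100, 305) [array([-46.6,  97.5]), array([-58.1, 114.5]), array([-69.6, 131.5])]
(190, 260) [array([-25.3, 122.7]), array([-31.5, 146.1]), array([-37.6, 169.5])]
(215, 255) [array([-16.1, 126.5]), array([-19.9, 150.8]), array([-23.7, 175.2])]
(226, 252) [array([-11.9, 128.9]), array([-14.7, 153.8]), array([-17.4, 178.8])]
(240, 224) [array([ -7.4, 157.5]), array([ -9. , 189.7]), array([-10.7, 221.9])]
(315, 258) [array([ 23.7, 124.1]), array([ 29.9, 147.9]), array([ 36.1, 171.6])]
(400, 305) [array([43. , 97.4]), array([ 54.1, 114.4]), array([ 65.2, 131.4])]
(495, 352) [array([57.1, 81.2]), array([71.8, 94. ]), array([ 86.5, 106.9])]
```

Run:
```python
import cv2
im=cv2.imread("pics/w3.png")[190:384,80:430]
cv2.imwrite("pics/w3z.png",cv2.resize(cv2.convertScaleAbs(im,alpha=2.5),None,fx=2.2,fy=2.2))
```

```text
(no output)
```

View pics/w3z.png

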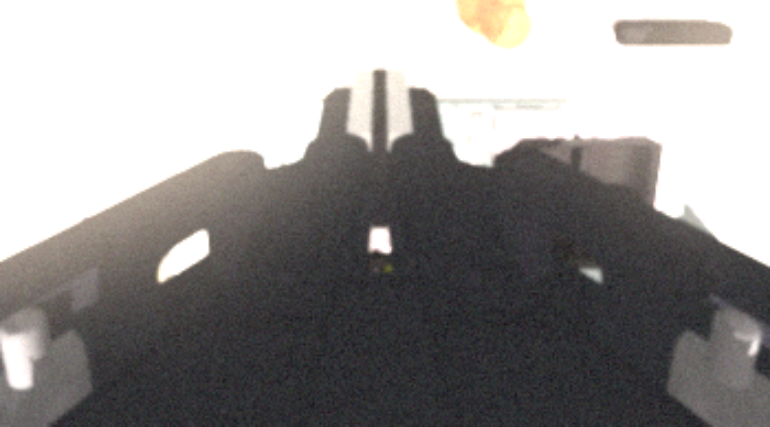

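The plate top edge measures x = -120.5 in the press frame (-120 expected when home), so the slide is home. At frame level with the lever down, the fingers span only about ±25 mm against the window's ±46, so the fit is safe. Moving over the right window.

```bash
python3 -m creep '[[0.01,0,0,-10,0,-20,1],[0,0,0,-30,0,0,1],[0,0,0,-35,0,0,1],[0,0,0,-35,0,0,1],[0,0,0,-35,0,0,1],[0,0,0,-30,0,0,1],[0,0,0,-12,0,0,1],[0,0,0,0,0,0,1]]';python3 st.py
```

```text
clock: 6.78
eef_pos: [640.3, -153.9, 337.5]
tcp_rot: [3.133, -0.025, -3.051]
contact_force: [-0.8, -0.3, -0.0]
opening: -0.001
6.7833 eef [ 640.3  -153.89  337.52] rot [ 3.13 -0.03 -3.05] press [ -1.31 -52.49 337.52] F(press) [-0.8  -0.23 -0.  ] open -0.0005671534695905027 q [-0.24  0.48  1.6  -0.    1.09 -1.9 ]
front tool shift [216.61  -4.37  85.  ]
window tool shift [-1.5  -3.57  7.45]
rotvec [ 0.01 -0.03 -0.  ]
```

```bash
python3 -m creep '[[0.01,-0.025,0,-1,-3,0,1],[0,0,0,0,0,0,1]]';python3 st.py
python3 - <<'E'
from rig import grab_frame
import cv2
im=grab_frame("wrist")["color"][:,:,::-1]
cv2.imwrite("pics/w4.png",cv2.convertScaleAbs(im,alpha=1.5))
b=grab_frame("scene")["color"][155:285,230:390,::-1]
cv2.imwrite("pics/s4.png",cv2.resize(cv2.convertScaleAbs(b,alpha=1.5),None,fx=4,fy=4))
E
```

```text
clock: 6.95
eef_pos: [641.7, -156.1, 333.2]
tcp_rot: [-3.141, -0.005, -3.049]
contact_force: [0.9, -0.0, -0.0]
opening: 0.002
6.95 eef [ 641.67 -156.07  333.23] rot [-3.14 -0.   -3.05] press [ -0.14 -54.79 333.23] F(press) [ 0.88 -0.12 -0.03] open 0.0024256740878346823 q [-0.24  0.48  1.61 -0.    1.06 -1.9 ]
front tool shift [219.5   -1.03  76.27]
window tool shift [-0.15 -1.21  3.23]
rotvec [-0. -0.  0.]
```

View pics/w4.png

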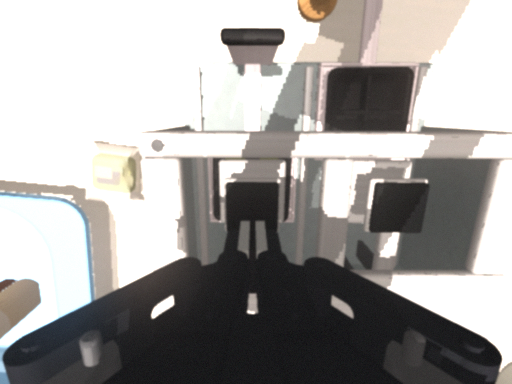

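View pics/s4.png

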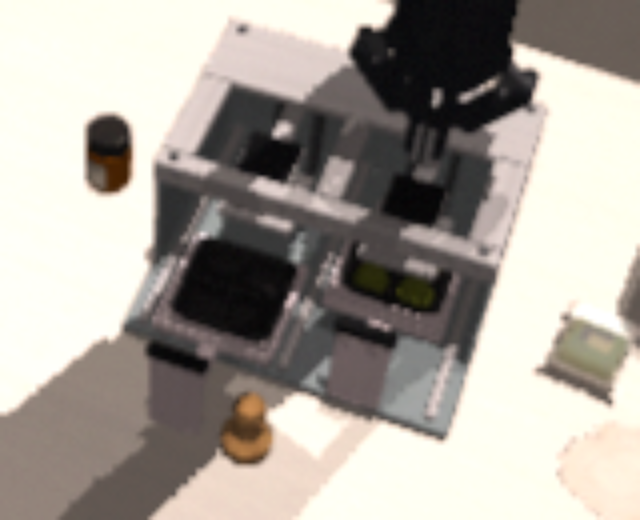

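The fingers at x=252 sit mid-window (182 to 320), above the right pad. Descending.

```bash
python3 -m creep '[[0,0,0,0,-1,10,1],[0,0,0,0,0,10,1],[0,0,0,0,0,10,1],[0,0,0,0,0,8,1],[0,0,0,0,0,0,1]]';python3 st.py
python3 - <<'E'
from rig import grab_frame
import cv2
im=grab_frame("wrist")["color"][100:300,100:400,::-1]
cv2.imwrite("pics/w5.png",cv2.resize(cv2.convertScaleAbs(im,alpha=1.8),None,fx=2.6,fy=2.6))
E
```

```text
clock: 7.47
eef_pos: [638.1, -157.2, 291.1]
tcp_rot: [3.14, -0.01, -3.051]
contact_force: [-0.5, -0.3, -0.1]
opening: -0.001
7.4667 eef [ 638.11 -157.23  291.12] rot [ 3.14 -0.01 -3.05] press [ -3.79 -55.61 291.12] F(press) [-0.49 -0.26 -0.07] open -0.0010803866024134726 q [-0.24  0.52  1.65 -0.    0.98 -1.9 ]
front tool shift [215.85  -0.65  35.36]
window tool shift [ -3.39  -0.31 -38.92]
rotvec [ 0.   -0.01 -0.  ]
```

View pics/w5.png

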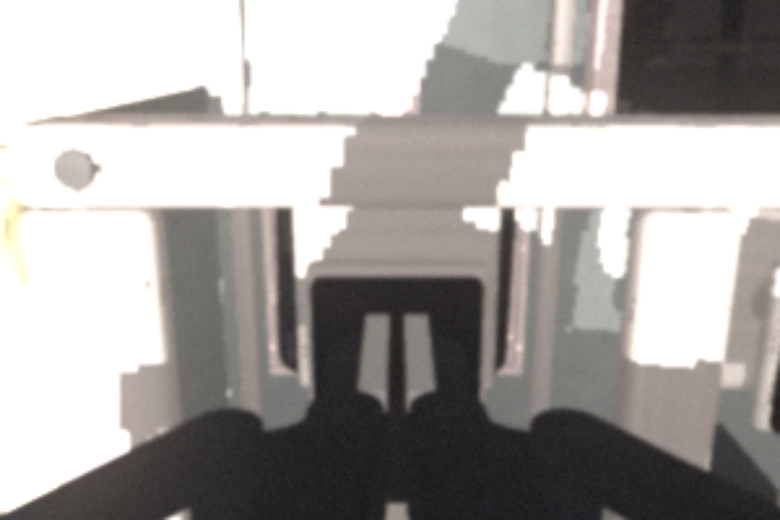

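Centred on the pad (fingers at 397, window centre at 395). Pressing.

```bash
python3 -m creep '[[0,-0.01,0,-2,0,5,1],[0,0,0,0,0,4,1],[0,0,0,0,0,4,1],[0,0,0,0,0,4,1]]';python3 st.py|cut -c1-230
```

```text
clock: 7.85
eef_pos: [640.3, -157.2, 275.0]
tcp_rot: [3.14, 0.001, -3.051]
contact_force: [-4.2, -0.2, 6.3]
opening: 0.002
7.85 eef [ 640.31 -157.22  274.98] rot [ 3.14  0.   -3.05] press [ -1.6  -55.81 274.98] F(press) [-4.23  0.17  6.3 ] open 0.0021286768985478892 q [-0.24  0.54  1.65  0.    0.95 -1.91]
front tool shift [218.41  -0.41  16.81]
window tool shift [ -1.64  -0.1  -55.01]
rotvec [ 0.  0. -0.]
```

```bash
python3 -m creep '[[0,0,0,0,0,4,1],[0,0,0,0,0,4,1],[0,0,0,0,0,3,1]]';python3 st.py|cut -c1-230
```

```text
clock: 8.1
eef_pos: [640.4, -157.2, 265.3]
tcp_rot: [3.14, 0.001, -3.051]
contact_force: [-11.6, 2.0, 30.0]
opening: -0.001
8.1 eef [ 640.37 -157.24  265.29] rot [ 3.14  0.   -3.05] press [ -1.55 -55.84 265.29] F(press) [-11.35   3.04  29.99] open -0.0008743032893481497 q [-0.24  0.55  1.66  0.    0.93 -1.91]
front tool shift [218.46  -0.34   6.98]
window tool shift [ -1.64  -0.08 -64.71]
rotvec [ 0.  0. -0.]
```

Force is 30 N at a tip height of 92 mm, so the lever is on its stop. Holding.

```bash
python3 -m creep '[[0,0,0,0,0,0.5,1],[0,0,0,0,0,0.5,1],[0,0,0,0,0,0.5,1],[0,0,0,0,0,0.5,1]]';python3 st.py|cut -c1-230;  python3 - <<'E'
from rig import grab_frame
import cv2
im=grab_frame("wrist")["color"][100:300,100:400,::-1]
cv2.imwrite("pics/w6.png",cv2.resize(cv2.convertScaleAbs(im,alpha=1.8),None,fx=2.6,fy=2.6))
E
```

```text
clock: 8.43
eef_pos: [640.1, -157.2, 267.1]
tcp_rot: [3.141, 0.002, -3.051]
contact_force: [-4.0, 0.0, 7.8]
opening: -0.0
8.4333 eef [ 640.14 -157.19  267.09] rot [ 3.14  0.   -3.05] press [ -1.77 -55.77 267.09] F(press) [-3.96  0.38  7.84] open -0.00027437100538323583 q [-0.24  0.55  1.66  0.    0.93 -1.91]
front tool shift [218.25  -0.4    8.71]
window tool shift [ -1.88  -0.17 -62.91]
rotvec [ 0.  0. -0.]
```

View pics/w6.png

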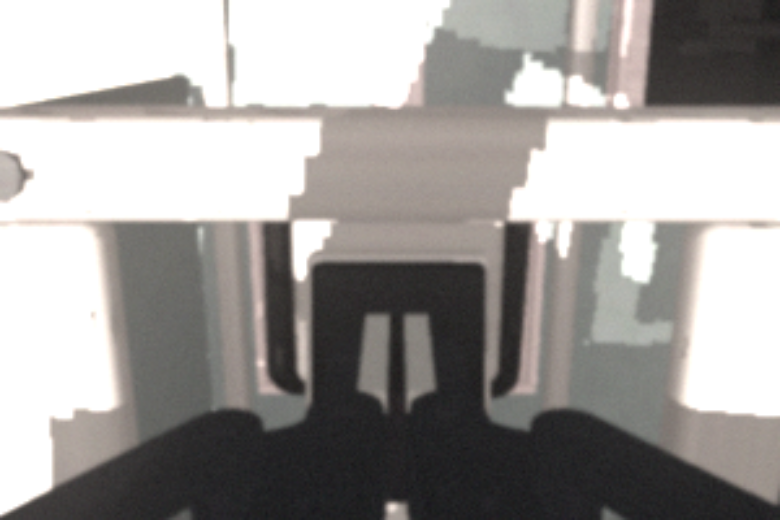

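The commanded 0.5 mm per row let it sag 2 mm back up, so the lever is slightly off its stop. I'll press at 2.5 to 3 mm per row for more than a second.

```bash
python3 -m creep '[[0,0,0,0,0,3,1],[0,0,0,0,0,2.5,1],[0,0,0,0,0,2.5,1]]';python3 st.py|cut -c1-230;python3 -m creep '[[0,0,0,0,0,2.5,1],[0,0,0,0,0,2.5,1],[0,0,0,0,0,2.5,1],[0,0,0,0,0,2.5,1],[0,0,0,0,0,2.5,1]]';python3 st.py|cut -c1-230; python3 -m creep '[[0,0,0,0,0,2.5,1],[0,0,0,0,0,2.5,1],[0,0,0,0,0,2.5,1],[0,0,0,0,0,2.5,1],[0,0,0,0,0,2.5,1]]';python3 st.py|cut -c1-230
```

```text
clock: 8.73
eef_pos: [640.2, -157.2, 265.4]
tcp_rot: [3.141, 0.003, -3.05]
contact_force: [-12.3, 2.2, 27.6]
opening: 0.001
8.7333 eef [ 640.19 -157.19  265.4 ] rot [ 3.14  0.   -3.05] press [ -1.72 -55.77 265.4 ] F(press) [-12.01   3.34  27.59] open 0.0012142131408858848 q [-0.24  0.55  1.66  0.    0.93 -1.91]
front tool shift [218.3   -0.35   6.78]
window tool shift [ -1.91  -0.19 -64.6 ]
rotvec [ 0.  0. -0.]
clock: 9.15
eef_pos: [639.8, -157.1, 265.5]
tcp_rot: [-3.141, 0.005, -3.05]
contact_force: [-10.0, 1.9, 24.0]
opening: -0.004
9.15 eef [ 639.77 -157.07  265.54] rot [-3.14  0.   -3.05] press [ -2.13 -55.61 265.54] F(press) [-9.82  2.76 24.03] open -0.003714429555942771 q [-0.24  0.55  1.66  0.    0.92 -1.91]
front tool shift [217.9   -0.45   6.48]
window tool shift [ -2.44  -0.41 -64.44]
rotvec [-0.  0. -0.]
clock: 9.57
eef_pos: [639.4, -156.9, 265.5]
tcp_rot: [-3.141, 0.007, -3.05]
contact_force: [-10.5, 2.1, 24.0]
opening: -0.0
9.5667 eef [ 639.38 -156.93  265.5 ] rot [-3.14  0.01 -3.05] press [ -2.5  -55.43 265.5 ] F(press) [-10.24   3.01  23.98] open -0.0003139884364120463 q [-0.24  0.55  1.66  0.    0.92 -1.91]
front tool shift [217.55  -0.55   5.97]
window tool shift [ -2.96  -0.64 -64.48]
rotvec [-0.    0.01  0.  ]
```

Held on the stop for over 0.9 s, at 24 N and above the 9 N stop force. Three more rows for margin, then straight up.

```bash
python3 -m creep '[[0,0,0,0,0,2.5,1],[0,0,0,0,0,2.5,1],[0,0,0,0,0,2.5,1],[0,0,0,0,0,-4,1],[0,0,0,0,0,-6,1],[0,0,0,0,0,-8,1],[0,0,0,0,0,-10,1],[0,0,0,0,0,-12,1]]';python3 st.py|cut -c1-230
```

```text
clock: 10.23
eef_pos: [638.8, -156.6, 308.1]
tcp_rot: [-3.14, 0.01, -3.05]
contact_force: [0.7, 0.7, 0.2]
opening: 0.003
10.2333 eef [ 638.78 -156.64  308.09] rot [-3.14  0.01 -3.05] press [ -3.07 -55.09 308.09] F(press) [0.75 0.68 0.19] open 0.002525703326562967 q [-0.24  0.5   1.64  0.    0.99 -1.91]
front tool shift [217.4   -0.77  47.99]
window tool shift [ -3.28  -0.94 -21.88]
rotvec [-0.    0.01  0.  ]
```

```bash
python3 -m creep '[[0,0,0,0,0,-15,1],[0,0,0,0,0,-25,1],[0,0,0,0,0,-30,1],[0,0,0,30,0,-25,1],[0,0,0,35,0,0,1],[0,0,0,35,0,0,1],[0,0,0,35,0,0,1],[0,0,0,35,0,0,1],[0,0,0,35,0,0,1],[0,0,0,0,0,0,1]]';python3 st.py|cut -c1-230
python3 - <<'E'
from rig import grab_frame
import cv2
im=grab_frame("wrist")["color"][:,:,::-1]
cv2.imwrite("pics/w7.png",cv2.convertScaleAbs(im,alpha=1.5))
for n in("top","scene"):cv2.imwrite(f"pics/{n}7.png",grab_frame(n)["color"][:,:,::-1])
a=cv2.imread("pics/top7.png")[120:245,225:385];b=cv2.imread("pics/scene7.png")[155:285,230:390]
cv2.imwrite("pics/z7.png",cv2.resize(cv2.hconcat([a[:125],b[:125]]),None,fx=2.5,fy=2.5))
E
```

```text
clock: 11.07
eef_pos: [427.5, -174.9, 412.7]
tcp_rot: [-3.135, 0.019, -3.046]
contact_force: [0.6, 0.5, 0.5]
opening: 0.004
11.0667 eef [ 427.48 -174.88  412.66] rot [-3.14  0.02 -3.05] press [-215.16  -53.92  412.66] F(press) [0.68 0.4  0.45] open 0.003960763157469151 q [-0.39  0.08  1.97  0.    1.08 -2.06]
front tool shift [  7.85  -1.1  154.55]
window tool shift [-213.5    -2.29   86.84]
rotvec [-0.01  0.02  0.  ]
```

View pics/z7.png

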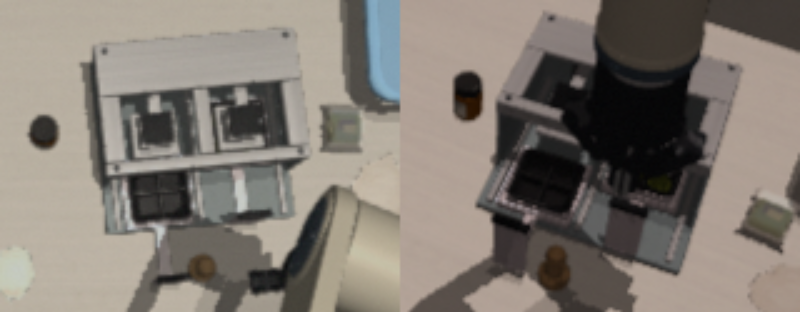

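View pics/w7.png

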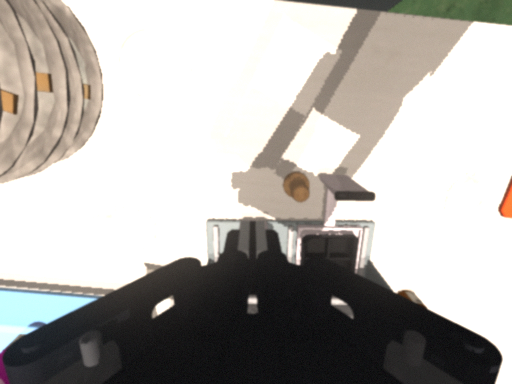

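The top view shows the right pad back up at (243,120), the right plate still home at (255,215), and the empty lane and bystanders unchanged. I'll re-measure the plate, then hand in.

```bash
python3 - <<'E'
from rig import grab_frame,job
import cv2,numpy as np
a=cv2.imread("pics/top3.png").astype(int);b=cv2.imread("pics/top7.png").astype(int)
for n,im in(("before",a),("after",b)):
    m=(im.sum(2)[200:212,312:334]<130);v,u=np.nonzero(m);print(n,"plate px",u.mean()+312,v.mean()+200)
    m=(im.sum(2)[155:180,312:334]<130);v,u=np.nonzero(m);print(n,"padR px",u.mean()+312,v.mean()+155)
    m=(im.sum(2)[155:180,277:300]<130);v,u=np.nonzero(m);print(n,"padL px",u.mean()+277,v.mean()+155)
job.sign_off()
E
python3 st.py|head -1|cut -c1-30
```

```text
before plate px 325.4 205.8
before padR px 324.51162790697674 165.86046511627907
before padL px 286.7 166.7
after plate px 325.40909090909093 205.72727272727272
after padR px 324.0923076923077 166.2
after padL px 286.65384615384613 168.26923076923077
the job is handed in; nothing more can be done
the job is handed in; nothing
```

The job is handed in, with no verdict reported. The filled mould was in the right lane; I pushed its slide home, pressed that lever and let it spring back up, and handed in at about 11 s of the 54 s.

- **Slide:** I pushed the plate with the closed fingertips until the force rose from 3 N to 10 N. Its top edge then measured x = -120.5 mm in the press frame, against -120 mm expected when home. It was at the same pixel just before hand-in.
- **Lever:** I reached down through the right window and pressed to the stop, with the fingertips 92 mm above the worktop. The first hold sagged about 2 mm, so I pressed again and held at 24–28 N for about 1 s.
- **After release:** The right pad came back to within 0.6 pixel of where it was before. The wrist force was near zero, and the gripper was clear of everything.
- **Guard:** The views showed the fingers centred in the window, and I felt no force on the way down or on the way out.
- **Empty lane and bystanders:** By eye, the left slide, the stamp, the jar and the pack looked unchanged in the last pictures. I did not check the tub, but the arm did not go down near it.
- **One small disagreement:** The left pad's dark-mask centre moved 1.6 pixels between the before and after pictures. I put this down to the arm's moving shadow, since nothing touched that lever, but I did not check further.

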